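# Put the sanding block away in the hasped tool crate

### The job

Put the cork sanding block away in the wooden tool crate: swing the hasp right over off the catch so that it hangs out in front of the crate, open the lid as far as its stop allows, set the sanding block down on the crate's floor without dropping it, shut the lid fully and swing the hasp back down flat over the catch. Do not force the lid while the hasp is over it, and leave the yellow tape measure, the spray can and the roll of masking tape where they are.

Things in the scene. Friction and masses are not known exactly. Their poses are not given: they have to be found in the camera images.
- crate: Plywood tool crate, fixed, standing on a raised board whose top is 126 mm above the bench. The crate is 180 mm deep (its x) by 240 mm wide (its y), walls 8 mm thick, inside 164 x 224 mm, inner floor 8 mm, rim 55 mm and top of the shut lid 65 mm above the board. Origin: centre of its underside on the board; x points from its front (robot side) to its back, y to the left, z up.
- lid (a joint): Angle of the crate's lid in rad: 0 shut, 0.88 fully open against its stop (it cannot open further, so it leans over the back of the crate and things go in from the front, under it, with a tilted tool). It has a stiff hinge along the crate's y and stays where it is left. The lid is a 10 mm board, 180 x 240 mm.
- lid_hinge (a point): Point on the lid's hinge line (along the crate's y), in the middle of the crate's rear rim, on the underside of the lid.
- lid_tab (a point): Middle of the exposed part of the lid's red pull tab, which sticks out 32 mm forwards from the lid's front edge, 50 mm right of the crate's middle. The tab is 36 mm wide (crate's y) and 14 mm thick; its middle lies 18 mm in front of the lid's edge, 198 mm from the hinge and 7 mm above the lid's underside. It can be pinched by its two sides, or lifted from beneath and pressed from above.
- hasp (a joint): Angle of the steel hasp in rad: 0 lying flat on the shut lid with the catch (a steel staple on the lid, 20 mm high) through its slot; about 1.57 upright; 3.3 fully swung off, reaching out and slightly down in front of the crate, where it meets its stop. Stiff hinge along the crate's y: it stays where it is left.
- hasp_hinge (a point): Point on the hasp's hinge line, 6 mm in front of the crate's front wall, 65 mm above the crate's underside and 50 mm left of the crate's middle.
- hasp_bar (a point): Centre of the red round cross bar at the hasp's free end: 16 mm in diameter, 46 mm long along the crate's y, 82 mm from the hinge along the hasp and 18 mm above the lid's top when the hasp is down. It overhangs the 29 mm wide hasp plate by 8 mm on each side, so it can be pinched by its two ends.
- sanding_block: The thing to put away: brown cork block wrapped in sandpaper, 61 mm wide (its x), 105 mm long (its y), 32 mm high, 0.09 kg, lying flat. Origin: centre of its underside; z up. It lies on the bench to the robot's right, in one of two places, nearer or further; its long side runs roughly away from the robot.
- tape_measure: Bystander: yellow and black tape measure, 38 x 79 x 63 mm (x, y, z), standing on the bench in line with the sanding block, in the other of the two places. Origin: on its underside.
- spray_can: Bystander: red and white spray can, 72 mm in diameter, 188 mm high. Origin: centre of its underside.
- masking_tape: Bystander: roll of masking tape lying flat, 100 mm in diameter, 25 mm high. Origin: centre of its underside.

How it is judged (in metres and radians):
On the way, in this order (a step that is already met when the one before it is completed fails the run):
1. the hasp is swung off the catch to the front of the crate, the lid still shut (value of joint hasp above 2.7 rad and value of joint lid below 0.06 rad), for 0.2 s.
2. the lid is open nearly to its stop (value of joint lid above 0.7 rad), for 0.2 s.
3. the sanding block rests inside the crate, let go of (x of sanding_block in the frame of crate between -0.085 and 0.085 m and y of sanding_block in the frame of crate between -0.115 and 0.115 m and z of sanding_block in the frame of crate below 0.04 m and linear speed of sanding_block below 0.03 m/s and contact force between the fingers and sanding_block below 0.1 N), for 0.2 s.
4. the lid is shut again (value of joint lid below 0.05 rad and value of joint hasp above 1.4 rad), for 0.2 s.
At the end, for the whole second after the job is handed in: The sanding block lies at rest inside the crate (its origin within the walls and less than 40 mm above the crate's underside), the lid is shut to within 0.05 rad and the hasp lies over the catch to within 0.18 rad of flat (value of joint lid below 0.05 rad and value of joint hasp below 0.18 rad and x of sanding_block in the frame of crate between -0.085 and 0.085 m and y of sanding_block in the frame of crate between -0.115 and 0.115 m and z of sanding_block in the frame of crate below 0.04 m and linear speed of sanding_block below 0.03 m/s); the robot touches nothing.
It fails at once if the lid is forced up while the hasp is over it (value of joint lid above 0.1 rad and value of joint hasp below 1.4 rad).
It fails at once if the sanding block is dropped (falls free by more than about 3 cm) (linear speed of sanding_block above 0.8 m/s and contact force between the fingers and sanding_block below 0.05 N).
It fails at once if the tape measure is moved more than 3 cm (distance of tape_measure from where it was at the start of the episode above 0.03 m).
It fails at once if the spray can is moved more than 3 cm (distance of spray_can from where it was at the start of the episode above 0.03 m).
It fails at once if the masking tape is moved more than 3 cm (distance of masking_tape from where it was at the start of the episode above 0.03 m).
It also fails if it takes over 72 s, if anything falls off the work surface, if the arm or the gripper's body presses on something with over 40 N, if the wrist force passes 120 N, or if a joint passes its speed limit or range.

### The arm

A 7-joint arm with a two-finger parallel gripper is mounted at the origin on the work surface; the furniture and walls round the work are solid. World frame = base frame: x ahead of the robot, y to its left, z up, the work surface at z = 0. Lengths are in m, angles in degrees, forces in N, time in s.
With the tool pointing down it reaches from about 0.35 to 0.9 m from the base axis. Payload 8.1 kg.
Tool frame: the origin (TCP) lies midway between the tips of the shut fingers; the grasp point (between the pads) lies 19 mm behind it (r.grip_point_offset is the distance from the TCP to the grasp point, in m); x points along the fingers, z is the direction in which the jaws open and shut, and the axes are right-handed (so a half turn about x gives the same grasp; the last joint's range is limited). The gripper opens to 92 mm and grips with 3 to 60 N. Pads are 19 mm wide; open, the fingers measure 130 mm over their backs; the gripper's body (75 mm by 190 mm) begins 47 mm behind the grasp point.
Start: joints at [-73.258, 24.895, 1.432, 90.138, -0.665, 64.973, -4.303], TCP at [0.24, 0.577, 0.227] pointing down, gripper open.
Joint ranges: [-149.89, 149.89], [-25.12, 119.58], [-72.63, 75.52], [4.76, 147.25], [-75.54, 255.54], [6.69, 114.76], [-157.13, 157.13]. Speed limits (degrees/s): [127.2, 127.2, 172.46, 172.46, 180, 180, 180].

### API

Orientations are given as [roll, pitch, yaw] about the fixed x, y, z axes, in that order (R = Rz(yaw) Ry(pitch) Rx(roll)).
In Python, from rig import r, optics, order gives the robot as it stands.
- The arm moves only by the shell command python3 -m jog 'ROWS' [OPENING] [FORCE]. ROWS is JSON, one flat list of numbers, 6 for each row, row after row: the shift along the tool's x, y, z normalised to -1 to 1, where 1 is 20 cm, then the turn, a rotation vector about the tool's x, y, z normalised to -1 to 1, where 1 is 60 degrees. A call has 1 to 5 rows; each row shifts and turns the commanded pose from where the row before left it, along the tool's axes as they then stand; what a row does not reach is not made up. A row lasts 1/10 s, in which the tool goes at most 50 mm and 8.59 degrees, less where a joint would pass 70% of its speed; a pose out of reach is approached as far as the arm can. A call with a number of a shift or a turn outside -1 to 1 is refused whole. A call with a gripper value outside its range is refused whole. OPENING is the gripper command: -1 is shut, 1 is fully open, values between are in proportion, set as the call begins (- or left out, the last holds). The fingers move at their own pace and stop on an object; FORCE is the grip in N (left out, the last holds). Time passes only in rows, so rows that do not move let the fingers close. It gives the time, the measured TCP pose, the force and the opening at its end, in the units of the state.
- r.get_obs(): the state, without advancing time (a new reading comes with each control period).
- optics.camera(name): name is "side" or "top" or "wrist"; returns the picture (480x640x3 uint8, red, green, blue); there is no depth.
- optics.calibration(name): a dict with "K" (3x3 intrinsics, pixels), "rvec" (rotation vector, rad) and "tvec" (3), from world to camera coordinates, as OpenCV has them; the wrist camera has in their place "hand_eye" (4x4, takes a point from camera to tool coordinates, whose origin is the TCP and whose axes are the tool frame's). Camera axes: x right, y down, z forward; pixel columns grow to the right and rows downward; lengths in m; the calibration is good to about 2 mm. A picture is of the moment at which its call begins: read the wrist's pose just before it. calibration takes no time and is no camera call.
- order.hand_in(): hands the job in, once; it reports no verdict.
The state is a dict: "time_s": time; "joint_positions": joint angles; "qd": joint speeds; "tau": joint torques, N m; "tcp_pos": TCP position; "eef_rot": TCP orientation; "ft_force": force on the tool from outside, world axes, zero at the start; "wrist_torque": the same for the moment, N m; "width": finger opening in m.
Only numpy, scipy, OpenCV 4.12 (cv2) and the standard library are available. Lean on these libraries where they do the work, as an engineer would, in place of code of your own. Each camera call takes 0.05 s, during which the arm holds its last target. There are 200 camera calls.

## Working session

There is one attempt and no reset: what is moved stays moved. The work goes in short steps, Python scripts to look and compute and a shell command to move; the robot and the scene stay as the last step left them, time stands still between calls to the robot, and variables do not carry over. Pictures are saved under pics/ and viewed, about 8 in all and at most 12, crops included, and the job is handed in when it is done.

```bash
ls; mkdir -p pics
python3 - <<'E'
from rig import r,optics,order
import cv2,numpy as np
o=r.get_obs(); print({k:np.round(v,3).tolist() for k,v in o.items()}, r.grip_point_offset)
for n in ("side","top"):
    im=optics.camera(n); cv2.imwrite(f"pics/{n}0.png",im[:,:,::-1])
    c=optics.calibration(n); R=cv2.Rodrigues(np.array(c['rvec'],float))[0]; print(n,c['K'],(-R.T@np.array(c['tvec']).ravel()).round(3),R.round(3).tolist())
print(optics.calibration("wrist"))
E
```

```text
pics
{'time_s': 0.0, 'joint_positions': [-73.256, 24.938, 1.431, 90.189, -0.664, 64.973, -4.302], 'qd': [0.033, -0.013, -0.086, 0.041, -0.053, -0.059, 0.002], 'tau': [0.001, -66.786, 0.985, -31.444, -0.061, 0.043, 0.0], 'tcp_pos': [0.24, 0.576, 0.226], 'eef_rot': [-174.051, 89.908, -106.676], 'ft_force': [-0.164, -0.153, -0.017], 'wrist_torque': [0.007, 0.009, 0.008], 'width': 0.092} 0.0188
side [[470.85419771   0.         317.70322661]
 [  0.         470.85419771 240.06536903]
 [  0.           0.           1.        ]] [ 0.081 -0.746  0.754] [[0.847, -0.531, 0.021], [-0.272, -0.468, -0.841], [0.456, 0.707, -0.541]]
top [[524.97271185   0.         316.01806263]
 [  0.         524.97271185 247.08929277]
 [  0.           0.           1.        ]] [0.321 0.015 1.369] [[-0.006, -1.0, -0.001], [-0.98, 0.006, -0.2], [0.2, -0.001, -0.98]]
{'K': array([[412.79517673,   0.        , 316.84295313],
       [  0.        , 412.79517673, 236.09679198],
       [  0.        ,   0.        ,   1.        ]]), 'hand_eye': array([[ 2.13578651e-05, -3.03557504e-01,  9.52813120e-01,
        -1.58165463e-01],
       [ 5.61426424e-04, -9.52812966e-01, -3.03557468e-01,
         8.09842262e-02],
       [ 9.99999842e-01,  5.41417802e-04,  1.50075153e-04,
        -1.90762464e-04],
       [ 0.00000000e+00,  0.00000000e+00,  0.00000000e+00,
         1.00000000e+00]])}
```

View pics/top0.png

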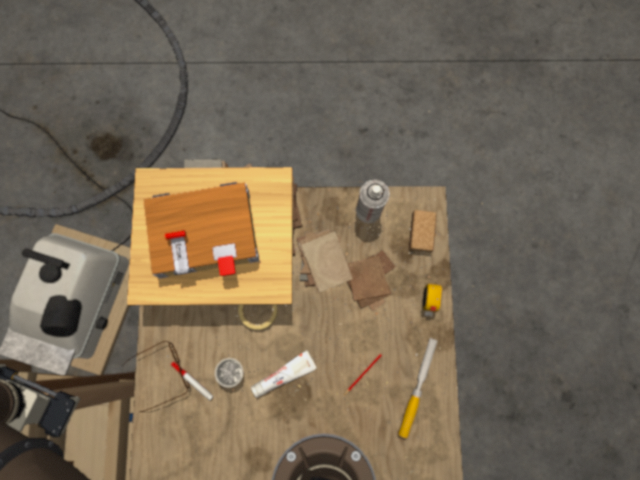

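View pics/side0.png

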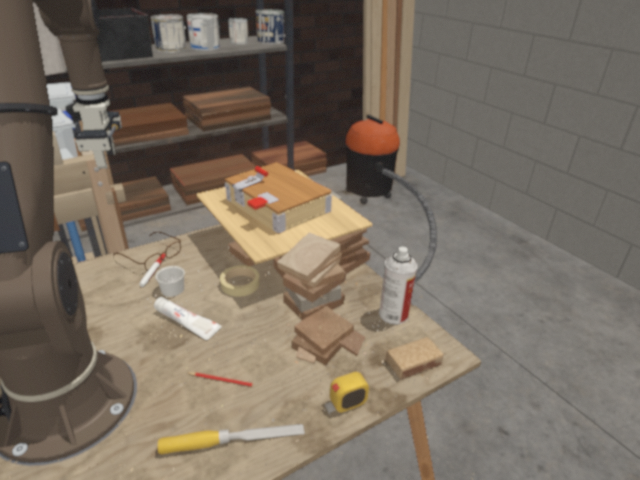

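Top view: crate at the left (lid corners about (147,202), (243,186), (256,262), (152,275)), red hasp bar at (176,236), tab at (227,266). The cork block is in the far place at (423,231), with the tape measure nearer at (433,298) and the can at (372,200). The side view agrees, and shows wood stacks between the crate and the block.

```bash
cat > h.py <<'E'
from rig import r,optics,order
import cv2,numpy as np
from scipy.spatial.transform import Rotation as Ro
def rays(n,uv,pose=None):
    c=optics.calibration(n); p=cv2.undistortPoints(np.array(uv,float).reshape(-1,1,2),c['K'],None).reshape(-1,2)
    d=np.c_[p,np.ones(len(p))]
    if n=='wrist':
        pos,R=pose; H=c['hand_eye']; return pos+R@H[:3,3],(R@H[:3,:3]@d.T).T
    R=cv2.Rodrigues(np.array(c['rvec'],float))[0]; return -R.T@np.array(c['tvec'],float).ravel(),(R.T@d.T).T
def onz(n,uv,z,pose=None):
    o,d=rays(n,uv,pose); return o+d*((z-o[2])/d[:,2])[:,None]
def pose():
    o=r.get_obs(); return np.array(o['tcp_pos']),Ro.from_euler('xyz',o['eef_rot'],degrees=True).as_matrix()
def proj(n,P,pose=None):
    c=optics.calibration(n); P=np.atleast_2d(P).astype(float)
    if n=='wrist':
        pos,R=pose; T=np.eye(4);T[:3,:3]=R;T[:3,3]=pos; M=np.linalg.inv(T@c['hand_eye']); rv,tv=cv2.Rodrigues(M[:3,:3])[0],M[:3,3]
    else: rv,tv=np.array(c['rvec'],float),np.array(c['tvec'],float)
    return cv2.projectPoints(P,rv,tv,c['K'],None)[0].reshape(-1,2)
def blobs(im,lo,hi,amin=30):
    m=cv2.inRange(cv2.cvtColor(im,cv2.COLOR_RGB2HSV),lo,hi)
    return [c for c in cv2.findContours(m,cv2.RETR_EXTERNAL,cv2.CHAIN_APPROX_NONE)[0] if cv2.contourArea(c)>amin]
def red(im): return blobs(im,(0,190,130),(4,255,255))+blobs(im,(174,190,130),(180,255,255))
E
python3 - <<'E'
from h import *
for n in ('top','side'):
    im=cv2.imread(f'pics/{n}0.png')[:,:,::-1].copy()
    for nm,cs in (('red',red(im)),('lid',blobs(im,(5,150,80),(14,255,220),900)),('cork',blobs(im,(8,70,120),(17,170,240),250)),('yel',blobs(im,(20,170,150),(30,255,255),60))):
        for c in cs:
            print(n,nm,cv2.contourArea(c),[np.round(t,1).tolist() if not np.isscalar(t) else round(t,1) for t in cv2.minAreaRect(c)],cv2.boundingRect(c))
tab=onz('top',[(227,266)],.188)[0]; bar=onz('top',[(176,236)],.211)[0]; print(tab,bar)
print(onz('top',[(147,202),(243,186),(256,262),(152,275)],.191))
hsv=cv2.cvtColor(cv2.imread('pics/top0.png'),cv2.COLOR_BGR2HSV); print(hsv[230,423],hsv[220,210],hsv[230,450],hsv[266,227],hsv[236,176])
E
```

```text
top red 222.5 [[225.9, 265.7], [16.9, 15.3], 83.7] (218, 257, 17, 18)
top red 67.5 [[175.1, 234.7], [5.1, 18.4], 81.9] (166, 231, 19, 8)
top lid 6798.5 [[200.0, 234.1], [90.1, 103.6], 82.4] (145, 184, 110, 93)
top cork 722.0 [[111.0, 439.4], [14.1, 79.7], 3.3] (102, 400, 19, 80)
top cork 745.0 [[97.0, 338.7], [31.0, 69.3], 21.8] (71, 309, 53, 66)
top cork 64019.5 [[294.0, 332.5], [293.0, 336.0], 90.0] (126, 186, 337, 294)
top cork 293.0 [[200.1, 230.0], [87.3, 111.7], 81.1] (143, 181, 111, 100)
top yel 343.5 [[409.2, 416.8], [9.8, 41.7], 18.4] (400, 396, 19, 42)
top yel 282.0 [[433.9, 295.7], [13.9, 23.9], 5.7] (427, 284, 15, 25)
side red 37.5 [[256.8, 201.6], [6.3, 13.4], 63.4] (250, 199, 15, 7)
side lid 1434.5 [[372.0, 136.5], [52.0, 35.0], 0.0] (346, 119, 53, 36)
side cork 635.0 [[299.1, 446.4], [37.0, 71.7], 59.7] (276, 421, 63, 59)
side cork 1759.5 [[399.8, 433.8], [92.8, 65.4], 88.0] (366, 388, 69, 92)
side cork 373.5 [[222.1, 378.9], [63.0, 7.8], 10.9] (191, 371, 63, 17)
side cork 1819.5 [[405.3, 359.3], [40.1, 76.3], 83.3] (367, 337, 77, 44)
side cork 4753.0 [[293.1, 295.6], [148.9, 138.3], 0.4] (219, 226, 150, 140)
side cork 1904.0 [[119.4, 219.7], [129.4, 60.0], 45.8] (83, 160, 99, 110)
side cork 1385.0 [[214.8, 174.7], [28.4, 82.2], 78.7] (172, 156, 85, 31)
side cork 2896.0 [[280.6, 178.1], [65.7, 85.2], 68.7] (242, 148, 90, 67)
side cork 279.5 [[306.3, 150.7], [14.1, 27.9], 76.0] (294, 144, 28, 17)
side cork 2242.0 [[378.4, 74.2], [47.3, 149.0], 0.9] (354, 0, 50, 150)
[0.51979536 0.21734797 0.188     ] [0.58539009 0.33061667 0.211     ]
[[0.67165567 0.40750883 0.191     ]
 [0.7092079  0.18457202 0.191     ]
 [0.52809807 0.15106811 0.191     ]
 [0.49971055 0.38617236 0.191     ]]
[ 16 125 185] [ 14 184 201] [21 26 99] [  2 219 238] [  1 236 174]
```

Run:
```python
from h import *
p,R=pose(); print(p,R.round(3).tolist())
print('tab',onz('top',[(225.9,265.7)],.192),'bar',onz('top',[(175.1,234.7)],.213))
print('block',onz('top',[(412,211),(434,211),(434,250),(411,250),(423,231)],.032)); print('tape',onz('top',[(433.9,295.7)],.06))
print('can',onz('top',[(376,190)],.188))
# crop top enlarge
im=cv2.imread('pics/top0.png'); a=cv2.resize(im[170:310,125:285],None,fx=3.5,fy=3.5,interpolation=cv2.INTER_CUBIC);b=cv2.resize(im[170:310,395:460],None,fx=3.5,fy=3.5,interpolation=cv2.INTER_CUBIC)
cv2.imwrite('pics/crop1.png',np.hstack([a,b]))
```

```text
[0.24029456 0.57650393 0.22605214] [[-0.0, -0.923, 0.385], [-0.001, 0.385, 0.923], [-1.0, -0.0, -0.001]]
tab [[0.51982855 0.21918007 0.192     ]] bar [[0.5879565  0.33224576 0.213     ]]
block [[ 0.68983716 -0.23941679  0.032     ]
 [ 0.68946416 -0.2973838   0.032     ]
 [ 0.58471443 -0.29201151  0.032     ]
 [ 0.58509547 -0.23232881  0.032     ]
 [ 0.63553066 -0.26585229  0.032     ]]
tape [[ 0.46290986 -0.27936663  0.06      ]]
can [[ 0.69835882 -0.12742071  0.188     ]]
```

View pics/crop1.png

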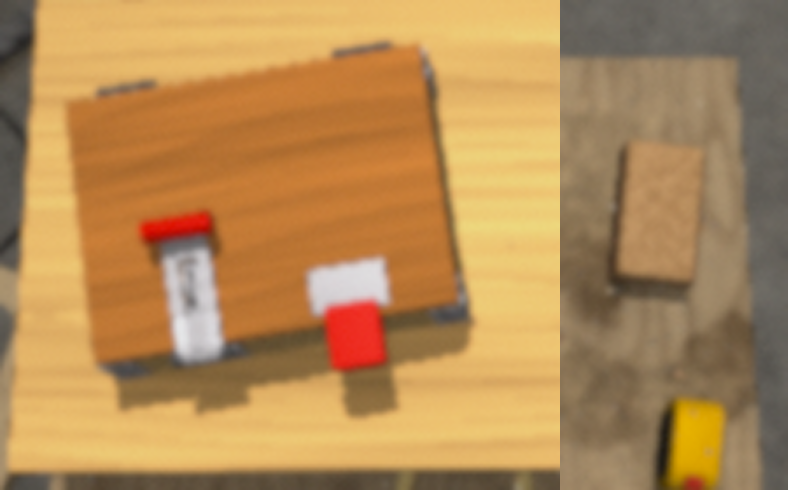

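Crop: lid corners at about (67,101), (421,47), (462,303), (97,362); bar centre (177,227); tab centre (355,335). The block's top face has corners (628,142), (702,145), (694,283), (617,275), and the tape measure's back end is at about y=400.

```bash
cat >> h.py <<'E'
def fit(A,B):  # 2D rigid A->B
    a,b=A.mean(0),B.mean(0); H=(A-a).T@(B-b); th=np.arctan2(H[0,1]-H[1,0],H[0,0]+H[1,1]); R=np.array([[np.cos(th),-np.sin(th)],[np.sin(th),np.cos(th)]]); return th,b-R@a,R
def W(pc,C):  # crate -> world
    th,t=C; c,s=np.cos(th),np.sin(th); pc=np.array(pc,float); return np.array([t[0]+c*pc[0]-s*pc[1],t[1]+s*pc[0]+c*pc[1],.126+pc[2]])
def Rtool(yaw,tilt=0): # z along heading(yaw)+90 (left), x down tilted fwd by tilt (deg)
    h=np.radians(yaw);t=np.radians(tilt); f=np.array([np.cos(h),np.sin(h),0]); x=np.sin(t)*f+np.array([0,0,-np.cos(t)]); z=np.array([-np.sin(h),np.cos(h),0]); return np.c_[x,np.cross(z,x),z]
def delta(P,R,p0=None,R0=None):
    if p0 is None: p0,R0=pose()
    d=R0.T@(np.array(P)-p0)/.2; w=Ro.from_matrix(R0.T@R).as_rotvec(degrees=True)/60
    n=max(np.abs(np.linalg.norm(d)/.25),np.linalg.norm(w)/.143); return d.round(4),w.round(4),'rows>=%.1f'%n
E
python3 - <<'E'
from h import *
g=lambda L,ox:[(x/3.5+ox,y/3.5+170) for x,y in L]
Lw=onz('top',g([(67,101),(421,47),(462,303),(97,362)],125),.191)[:,:2]
Lc=np.array([(.09,.12),(.09,-.12),(-.09,-.12),(-.09,.12)])
th,t,R=fit(Lc,Lw); print('crate',np.degrees(th),t,(Lw-(Lc@R.T+t)).round(4).tolist())
pts=onz('top',g([(355,335)],125),.193)[0],onz('top',g([(177,227)],125),.213)[0]
for p in pts: print('in crate',R.T@(p[:2]-t))
C=(th,t); print('tab w',W((-.108,-.05,.062),C),'bar',W((-.014,.05,.083),C))
Bw=onz('top',g([(68,142),(142,145),(134,283),(57,275)],395),.032)[:,:2]
Bc=np.array([(.0525,.0305),(.0525,-.0305),(-.0525,-.0305),(-.0525,.0305)]); tb,bb,Rb=fit(Bc,Bw); print('block',np.degrees(tb),bb,(Bw-(Bc@Rb.T+bb)).round(4).tolist())
# side check
print('side proj tab,bar,block', proj('side',[W((-.108,-.05,.069),C),W((-.014,.05,.091),C),np.r_[bb,.032]]))
P=W((-.06,.03,.24),C); print('view pose',P,delta(P,Rtool(np.degrees(th))))
E
```

```text
crate 9.18216329558783 [0.60968968 0.28192878] [[-0.0001, -0.0001], [-0.0022, 0.0015], [0.0007, -0.0001], [0.0016, -0.0013]]
in crate [-0.0991487  -0.04892824]
in crate [-0.01396414  0.05213145]
tab w [0.51105229 0.2153355  0.188     ] bar [0.58789039 0.32905405 0.209     ]
block -6.131334791940616 [ 0.63764141 -0.26765112] [[-0.0021, -0.0029], [0.0017, 0.0021], [0.0003, 0.0023], [0.0002, -0.0015]]
side proj tab,bar,block [[254.72297072 201.34772062]
 [261.73000178 170.41542921]
 [414.79608643 351.17976064]]
view pose [0.54567131 0.30196993 0.366     ] (array([-0.6986, -1.9376, -0.6805]), array([-5.302e-01, -1.300e-03, -2.000e-04]), 'rows>=8.7')
```

```bash
python3 -m jog '[-0.17,0,0,-0.1325,0,0,-0.17,0,0,-0.1325,0,0,-0.17,0,0,-0.1325,0,0,-0.17,0,0,-0.1325,0,0,0,0,0,0,0,0]' 1 20
cat >> h.py <<'E'
C=(np.radians(9.18),np.array([.6097,.2819])); CY=9.18
E
python3 -c "
from h import *
print(delta(W((-.06,.03,.24),C),Rtool(CY)))"
```

```text
time_s: 0.6
tcp_pos: [0.241, 0.5784, 0.3676]
eef_rot: [-26.9, 89.6, 72.5]
ft_force: [0.6, 0.6, 0.9]
width: 0.0921
(array([ 1.6000e-03, -1.2765e+00, -1.6131e+00]), array([0.004 , 0.0063, 0.0032]), 'rows>=8.2')
```

```bash
python3 -m jog '[0,-0.142,-0.179,0,0,0,0,-0.142,-0.179,0,0,0,0,-0.142,-0.179,0,0,0,0,-0.142,-0.179,0,0,0,0,-0.142,-0.179,0,0,0]'; python3 -m jog '[0,-0.142,-0.179,0,0,0,0,-0.142,-0.179,0,0,0,0,-0.142,-0.179,0,0,0,0,-0.142,-0.179,0,0,0,0,0,0,0,0,0]';python3 -m jog '[0,0,0,0,0,0,0,0,0,0,0,0]'
python3 - <<'E'
from h import *
P=pose(); im=optics.camera('wrist'); cv2.imwrite('pics/w1.png',im[:,:,::-1]); np.save('w1.npy',np.r_[P[0],P[1].ravel()])
print(delta(W((-.06,.03,.24),C),Rtool(CY)), r.get_obs()['joint_positions'])
for c in red(im): print(cv2.contourArea(c),cv2.minAreaRect(c))
print(proj('wrist',[W((-.108,-.05,.069),C),W((-.014,.05,.091),C)],P))
E
```

```text
time_s: 1.1
tcp_pos: [0.4101, 0.4211, 0.3619]
eef_rot: [132.3, 89.9, -128.6]
ft_force: [1.0, 0.5, 0.2]
width: 0.092
time_s: 1.6
tcp_pos: [0.549, 0.2923, 0.3615]
eef_rot: [-173.5, 89.7, -75.0]
ft_force: [0.2, 0.5, 0.2]
width: 0.0917
time_s: 1.8
tcp_pos: [0.5432, 0.3006, 0.3621]
eef_rot: [73.4, 89.9, 172.7]
ft_force: [-0.2, 0.3, -0.3]
width: 0.0919
(array([-0.0184, -0.0142,  0.0028]), array([ 0.0017,  0.0005, -0.0009]), 'rows>=0.1') [-37.06174039  20.41191465   4.67951815  78.04702748  -1.69751415
  81.64693871  66.85254394]
478.5 ((346.0, 278.5), (15.0, 56.0), 90.0)
822.5 ((218.55361938476562, 164.07232666015625), (48.03998947143555, 44.244728088378906), 87.1375961303711)
[[216.35290548 153.3661727 ]
 [344.19867739 276.36789517]]
```

View pics/w1.png

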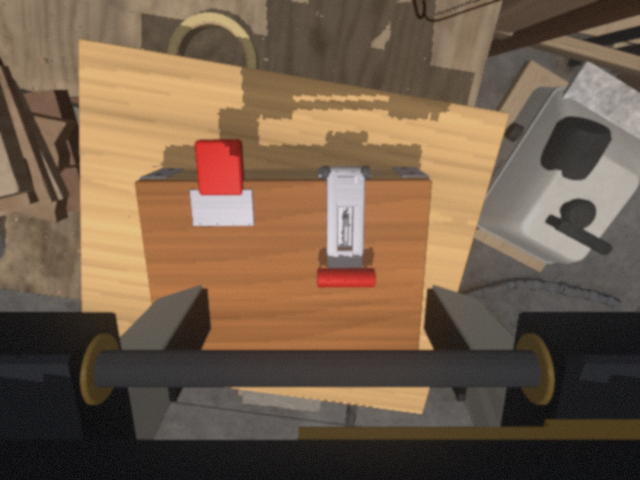

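Wrist view: crate square to the jaws; bar centred at (346,278), 2 px from the prediction; tab about (218,165). The model is good, so I'm going down to the bar.

```bash
python3 -c "
from h import *
print(delta(W((-.0125,.051,.083-.012),C),Rtool(CY)))"
```

```text
(array([ 0.8264, -0.2527,  0.107 ]), array([ 0.0017,  0.0005, -0.0009]), 'rows>=3.5')
```

```bash
python3 -m jog '[0,-0.1265,0.0535,0,0,0,0.1,-0.1265,0.0535,0,0,0,0.2,0,0,0,0,0,0.2,0,0,0,0,0,0.1,0,0,0,0,0]'; python3 -m jog '[0.1,0,0,0,0,0,0.08,0,0,0,0,0,0.046,0,0,0,0,0,0,0,0,0,0,0,0,0,0,0,0,0]'
python3 -c "
from h import *
print(delta(W((-.0125,.051,.083-.012),C),Rtool(CY)))"; python3 -m jog '[0,0,0,0,0,0,0,0,0,0,0,0,0,0,0,0,0,0,0,0,0,0,0,0,0,0,0,0,0,0]' -0.6 25;python3 -m jog '[0,0,0,0,0,0,0,0,0,0,0,0,0,0,0,0,0,0,0,0,0,0,0,0,0,0,0,0,0,0]' -0.6 25
```

```text
time_s: 2.35
tcp_pos: [0.588, 0.3297, 0.2387]
eef_rot: [106.1, 89.7, -154.6]
ft_force: [-0.3, 0.3, -0.1]
width: 0.0918
time_s: 2.85
tcp_pos: [0.5905, 0.3295, 0.1982]
eef_rot: [-51.9, 90.0, 47.4]
ft_force: [-0.3, 0.0, -0.2]
width: 0.0919
(array([0.0062, 0.006 , 0.0046]), array([0.0007, 0.0005, 0.0006]), 'rows>=0.0')
time_s: 3.35
tcp_pos: [0.5907, 0.3288, 0.1977]
eef_rot: [-54.2, 90.0, 45.0]
ft_force: [-0.4, 0.2, 0.2]
width: 0.0568
time_s: 3.85
tcp_pos: [0.5902, 0.3314, 0.1979]
eef_rot: [-16.0, 89.8, 83.3]
ft_force: [-0.7, 6.2, -1.0]
width: 0.0453
```

```bash
cat >> h.py <<'E'
def arc(R,a0,a1,n,x=-1):  # tool-down rows (x,y) for crate point (R cos, R sin)
    a=np.radians(np.linspace(a0,a1,n+1)); p=R*np.c_[np.cos(a),np.sin(a)]; d=np.diff(p,axis=0)/.2
    print(np.c_[-d[:,1],-d[:,0]].round(3).tolist())
E
python3 -c "
from h import *
arc(.084,12.4,187.4,20)"
```

```text
[[-0.061, 0.018], [-0.058, 0.028], [-0.053, 0.036], [-0.047, 0.044], [-0.04, 0.05], [-0.032, 0.056], [-0.023, 0.06], [-0.013, 0.063], [-0.004, 0.064], [0.006, 0.064], [0.016, 0.062], [0.025, 0.059], [0.034, 0.054], [0.042, 0.049], [0.049, 0.042], [0.054, 0.034], [0.059, 0.025], [0.062, 0.016], [0.064, 0.006], [0.064, -0.003]]
```

```bash
python3 -m jog '[-0.061,0.018,0,0,0,0,-0.058,0.028,0,0,0,0,-0.053,0.036,0,0,0,0,-0.047,0.044,0,0,0,0,-0.04,0.05,0,0,0,0]'
python3 -m jog '[-0.032,0.056,0,0,0,0,-0.023,0.06,0,0,0,0,-0.013,0.063,0,0,0,0,-0.004,0.064,0,0,0,0,0.006,0.064,0,0,0,0]'
```

```text
time_s: 4.35
tcp_pos: [0.5533, 0.3252, 0.248]
eef_rot: [66.8, 89.8, 166.1]
ft_force: [-3.3, 5.9, -12.1]
width: 0.0457
time_s: 4.85
tcp_pos: [0.4945, 0.3154, 0.2618]
eef_rot: [-12.5, 89.9, 86.8]
ft_force: [3.7, 7.5, -12.0]
width: 0.0461
```

```bash
python3 -m jog '[0.016,0.062,0,0,0,0,0.025,0.059,0,0,0,0,0.034,0.054,0,0,0,0,0.042,0.049,0,0,0,0,0.049,0.042,0,0,0,0]'
python3 -m jog '[0.054,0.034,0,0,0,0,0.059,0.025,0,0,0,0,0.062,0.016,0,0,0,0,0.064,0.006,0,0,0,0,0.064,-0.003,0,0,0,0]'
python3 -m jog '[0,0,0,0,0,0,0,0,0,0,0,0]'
python3 - <<'E'
from h import *
im=optics.camera('side'); cv2.imwrite('pics/s2.png',cv2.resize(im[100:300,130:430,::-1],None,fx=2.5,fy=2.5,interpolation=cv2.INTER_CUBIC))
E
```

```text
time_s: 5.35
tcp_pos: [0.4423, 0.3067, 0.2304]
eef_rot: [-34.6, 89.8, 64.7]
ft_force: [-1.2, 4.3, 3.1]
width: 0.0459
time_s: 5.85
tcp_pos: [0.426, 0.304, 0.1687]
eef_rot: [15.0, 89.9, 114.3]
ft_force: [-3.8, 3.8, 2.6]
width: 0.0459
time_s: 6.05
tcp_pos: [0.426, 0.3039, 0.1684]
eef_rot: [43.5, 89.9, 142.8]
ft_force: [-4.4, 4.5, -0.9]
width: 0.0458
```

View pics/s2.png

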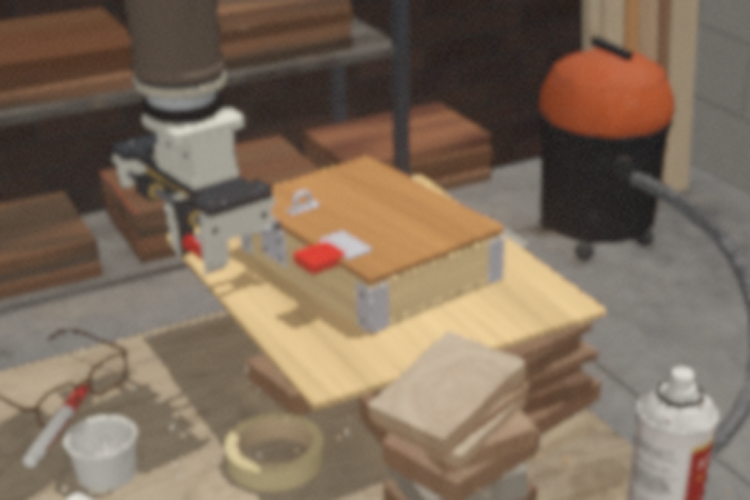

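The hasp now reaches out in front, with its bar between the fingers at about (190,245); the lid is shut with the staple free. Next I release it and go to the tab.

```bash
python3 -m jog '[0,0,0,0,0,0,0,0,0,0,0,0,0,0,0,0,0,0,0,0,0,0,0,0,0,0,0,0,0,0]' 1; python3 -m jog '[-0.1,0,0,0,0,0,-0.2,0,0,0,0,0,-0.2,0,0,0,0,0,0,0,0,0,0,0,0,0,0,0,0,0]'
python3 - <<'E'
from h import *
print(delta(W((-.110,-.0485,.050),C),Rtool(CY)))
P=pose(); im=optics.camera('wrist')
for c in red(im): print(cv2.contourArea(c),cv2.minAreaRect(c))
print(proj('wrist',[W((-.106,-.05,.069),C),W((-.178,.05,.054),C)],P))
E
```

```text
time_s: 6.6
tcp_pos: [0.4275, 0.3023, 0.1688]
eef_rot: [-95.2, 90.0, 3.9]
ft_force: [0.2, -0.3, -0.5]
width: 0.0811
time_s: 7.1
tcp_pos: [0.4278, 0.3026, 0.2695]
eef_rot: [-58.5, 89.9, 40.7]
ft_force: [0.1, -0.1, 0.2]
width: 0.0918
(array([ 0.4674, -0.3307, -0.4905]), array([-0.0002,  0.0011,  0.0017]), 'rows>=3.0')
396.5 ((319.5, 236.5), (11.0, 71.0), 90.0)
[[164.69854277 349.7699679 ]
 [319.00851126 236.95851982]]
```

```bash
python3 -m jog '[0,-0.11,-0.1635,0,0,0,0,-0.11,-0.1635,0,0,0,0.1,-0.11,-0.1635,0,0,0,0.15,0,0,0,0,0,0,0,0,0,0,0]'; python3 -m jog '[0.1,0,0,0,0,0,0.08,0,0,0,0,0,0.037,0,0,0,0,0,0,0,0,0,0,0,0,0,0,0,0,0]'
python3 -c "
from h import *
print(delta(W((-.110,-.0485,.050),C),Rtool(CY)))"; python3 -m jog '[0,0,0,0,0,0,0,0,0,0,0,0,0,0,0,0,0,0,0,0,0,0,0,0,0,0,0,0,0,0]' -0.6 25;python3 -m jog '[0,0,0,0,0,0,0,0,0,0,0,0,0,0,0,0,0,0,0,0,0,0,0,0,0,0,0,0,0,0]' -0.6 25
python3 -c "
from h import *
import numpy as np
R=np.hypot(.200,.007);a=180-np.degrees(np.arctan2(.007,.200))
arc(R,a,a-51,17)"
```

```text
time_s: 7.65
tcp_pos: [0.5059, 0.2136, 0.2139]
eef_rot: [110.9, 89.5, -150.0]
ft_force: [-1.6, 0.4, -1.1]
width: 0.0918
time_s: 8.15
tcp_pos: [0.5082, 0.2167, 0.176]
eef_rot: [-49.4, 90.0, 49.8]
ft_force: [0.1, -0.1, 0.3]
width: 0.092
(array([ 0.0001, -0.0031, -0.0016]), array([0.0007, 0.0003, 0.0003]), 'rows>=0.0')
time_s: 8.65
tcp_pos: [0.5082, 0.2161, 0.1755]
eef_rot: [-70.5, 90.0, 28.7]
ft_force: [0.4, -0.4, -0.2]
width: 0.0564
time_s: 9.15
tcp_pos: [0.5081, 0.2164, 0.1753]
eef_rot: [-3.8, 90.0, 95.4]
ft_force: [-0.3, 1.5, -0.9]
width: 0.0358
[[-0.052, -0.003], [-0.052, -0.006], [-0.052, -0.009], [-0.051, -0.011], [-0.05, -0.014], [-0.05, -0.017], [-0.049, -0.019], [-0.048, -0.022], [-0.046, -0.024], [-0.045, -0.027], [-0.044, -0.029], [-0.042, -0.031], [-0.04, -0.033], [-0.039, -0.035], [-0.037, -0.037], [-0.035, -0.039], [-0.033, -0.041]]
```

```bash
python3 -m jog '[-0.052,-0.003,0,0,0,0,-0.052,-0.006,0,0,0,0,-0.052,-0.009,0,0,0,0,-0.051,-0.011,0,0,0,0,-0.05,-0.014,0,0,0,0]'
python3 -m jog '[-0.05,-0.017,0,0,0,0,-0.049,-0.019,0,0,0,0,-0.048,-0.022,0,0,0,0,-0.046,-0.024,0,0,0,0,-0.045,-0.027,0,0,0,0]'
python3 -m jog '[-0.044,-0.029,0,0,0,0,-0.042,-0.031,0,0,0,0,-0.04,-0.033,0,0,0,0,-0.039,-0.035,0,0,0,0,-0.037,-0.037,0,0,0,0]'
python3 -m jog '[-0.035,-0.039,0,0,0,0,-0.025,-0.031,0,0,0,0,0,0,0,0,0,0,0,0,0,0,0,0]'
python3 - <<'E'
from h import *
im=optics.camera('side'); cv2.imwrite('pics/s3.png',cv2.resize(im[80:280,130:430,::-1],None,fx=2.5,fy=2.5,interpolation=cv2.INTER_CUBIC))
E
```

```text
time_s: 9.65
tcp_pos: [0.5166, 0.2178, 0.2278]
eef_rot: [6.6, 90.0, 105.8]
ft_force: [1.4, 3.2, -5.1]
width: 0.0355
time_s: 10.15
tcp_pos: [0.5379, 0.2213, 0.2749]
eef_rot: [71.8, 89.9, 171.0]
ft_force: [-2.2, 4.8, -4.3]
width: 0.0355
time_s: 10.65
tcp_pos: [0.5705, 0.2268, 0.3153]
eef_rot: [65.0, 89.9, 164.3]
ft_force: [-1.6, 5.3, -4.2]
width: 0.0357
time_s: 11.05
tcp_pos: [0.5849, 0.2292, 0.3278]
eef_rot: [-37.8, 89.9, 61.4]
ft_force: [-1.9, 5.1, -0.0]
width: 0.0356
```

View pics/s3.png

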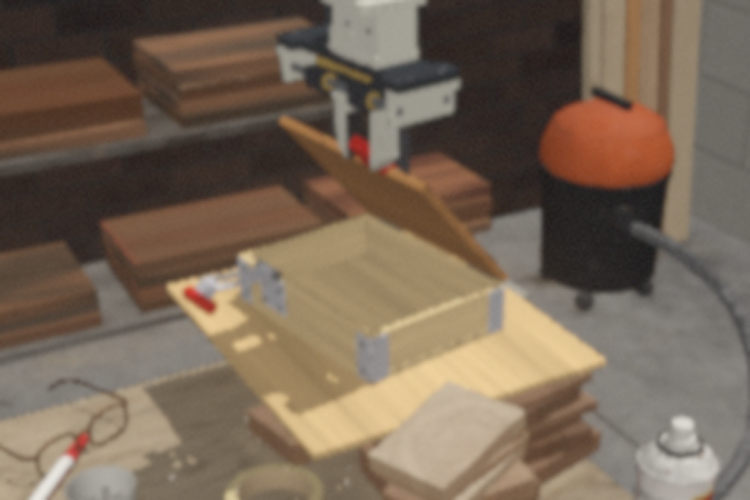

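The lid leans back near its stop, the tab is held at (360,150), and the hasp lies out in front at (200,300). Releasing and going for the block.

```bash
python3 -m jog '[0,0,0,0,0,0,0,0,0,0,0,0,0,0,0,0,0,0,0,0,0,0,0,0,0,0,0,0,0,0]' 1; python3 -m jog '[-0.1,0,0,0,0,0,-0.2,0,0,0,0,0,-0.2,0.05,0,0,0,0,0,0.1,0,0,0,0,0,0,0,0,0,0]'
cat >> h.py <<'E'
BP=np.array([.6376,-.2677]); BY=-6.1
def blk(dx,gz,tilt,up=0):
    R=Rtool(BY,tilt); f=R[:,0].copy(); g=np.r_[BP+dx*np.array([np.cos(np.radians(BY)),np.sin(np.radians(BY))]),gz]; return g+.0188*f+np.array([0,0,up]),R
E
python3 - <<'E'
from h import *
p,R=blk(.008,.025,28); q=np.array(p)+[-.03,0,.33]; print(p); d=delta(q,R); print(d, Ro.from_matrix(pose()[1].T@R).as_rotvec(degrees=True))
E
```

```text
time_s: 11.6
tcp_pos: [0.5847, 0.2281, 0.3268]
eef_rot: [-154.7, 90.0, -55.6]
ft_force: [0.2, 0.6, 0.2]
width: 0.071
time_s: 12.1
tcp_pos: [0.5541, 0.2237, 0.4289]
eef_rot: [-64.6, 89.8, 34.6]
ft_force: [-0.2, 0.4, -0.2]
width: 0.0916
[ 0.6543308  -0.26948801  0.00840059]
(array([ 0.4488,  0.0491, -2.491 ]), array([ 0.2496,  0.064 , -0.4613]), 'rows>=10.1') [ 14.97476768   3.83892292 -27.67653815]
```

```bash
python3 -m jog '[0,0,-0.15,0,0,0,0,0,-0.24,0,0,0,0,0,-0.24,0,0,0,0,0,-0.24,0,0,0,0,0,-0.24,0,0,0]'; python3 -m jog '[0,0,-0.24,0,0,0,0,0,-0.24,0,0,0,0,0,-0.2,0,0,0,0,0,-0.1,0,0,0,0,0,0,0,0,0]';python3 -m jog '[0,0,0,0.0624,0.016,-0.115,0,0,0,0.0624,0.016,-0.115,0,0,0,0.0624,0.016,-0.115,0,0,0,0.0624,0.016,-0.115,0,0,0,0,0,0]'
python3 - <<'E'
from h import *
p,R=blk(.008,.025,28,.2); print(delta(p,R), r.get_obs()['joint_positions'])
E
```

```text
time_s: 12.6
tcp_pos: [0.5904, 0.0024, 0.4261]
eef_rot: [100.0, 89.9, -160.8]
ft_force: [0.7, 0.6, -0.0]
width: 0.0916
time_s: 13.1
tcp_pos: [0.6148, -0.1541, 0.4254]
eef_rot: [124.4, 89.8, -136.8]
ft_force: [0.4, 0.6, 0.3]
width: 0.092
time_s: 13.6
tcp_pos: [0.6111, -0.1478, 0.4236]
eef_rot: [-90.0, 62.3, -6.1]
ft_force: [-0.6, -0.4, -0.5]
width: 0.092
(array([ 1.083 ,  0.2511, -0.5822]), array([-0.0008, -0.0002, -0.0058]), 'rows>=5.0') [-6.28932233  2.72320153 17.05567259 97.84857076 -3.61901792 52.01175595
 95.93315692]
```

```bash
python3 -m jog '[0.18,0.042,-0.097,0,0,0,0.18,0.042,-0.097,0,0,0,0.18,0.042,-0.097,0,0,0,0.18,0.042,-0.097,0,0,0,0.18,0.042,-0.097,0,0,0]'; python3 -m jog '[0.18,0.042,-0.097,0,0,-0.006,0,0,0,0,0,0,0,0,0,0,0,0]'
python3 - <<'E'
from h import *
P=pose(); im=optics.camera('wrist'); a=im[:,:,::-1].copy()
R=np.radians(BY); c,s=np.cos(R),np.sin(R)
for k in [(.0525,.0305),(.0525,-.0305),(-.0525,-.0305),(-.0525,.0305)]:
    q=proj('wrist',[BP[0]+c*k[0]-s*k[1],BP[1]+s*k[0]+c*k[1],.032],P)[0]; print(q.round(0)); cv2.circle(a,tuple(int(v) for v in q),3,(255,0,255),-1)
cv2.imwrite('pics/w2.png',a); np.save('w2.npy',np.r_[P[0],P[1].ravel()])
p,R=blk(.008,.025,28,.2); print(delta(p,R))
E
```

```text
time_s: 14.1
tcp_pos: [0.6532, -0.2509, 0.2467]
eef_rot: [-90.2, 62.3, -6.1]
ft_force: [0.5, 0.7, 0.8]
width: 0.0916
time_s: 14.4
tcp_pos: [0.6593, -0.2713, 0.2115]
eef_rot: [-90.1, 62.0, -6.2]
ft_force: [0.9, -0.3, 0.7]
width: 0.0916
[358. 137.]
[280. 137.]
[269. -16.]
[371. -16.]
(array([0.0076, 0.0365, 0.0038]), array([ 0.002 , -0.0007,  0.0024]), 'rows>=0.1')
```

View pics/w2.png

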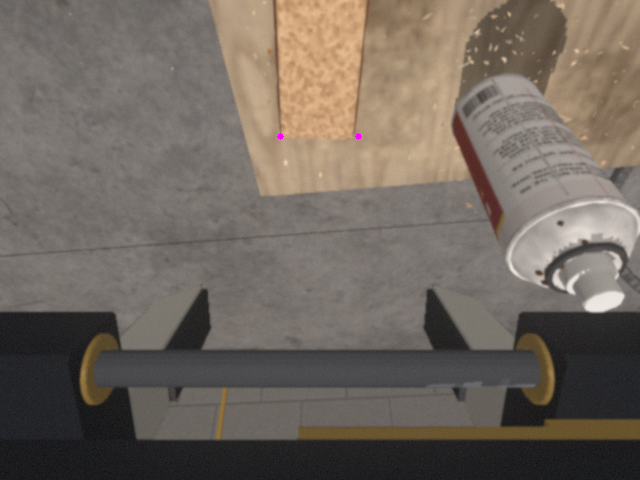

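Wrist view: the block's far edge lies at (281–356,138), right on my predicted corners. The can is clear to the right.

Run:
```python
from h import *
p,R=blk(.008,.025,28,0); print(delta(p,R))
```

```text
(array([0.8893, 0.5082, 0.0055]), array([ 0.002 , -0.0007,  0.0024]), 'rows>=4.1')
```

```bash
python3 -m jog '[0.14,0.08,0.001,0,0,0,0.19,0.109,0.001,0,0,0,0.19,0.109,0.001,0,0,0,0.14,0.08,0.001,0,0,0,0.08,0.045,0.001,0,0,0]'; python3 -m jog '[0.06,0.035,0,0,0,0,0.05,0.028,0,0,0,0,0.035,0.02,0,0,0,0,0,0,0,0,0,0,0,0,0,0,0,0]'
python3 - <<'E'
from h import *
p,R=blk(.008,.025,28,0); print(delta(p,R))
E
python3 -m jog '[0,0,0,0,0,0,0,0,0,0,0,0,0,0,0,0,0,0,0,0,0,0,0,0,0,0,0,0,0,0]' -0.2 25;python3 -m jog '[0,0,0,0,0,0,0,0,0,0,0,0,0,0,0,0,0,0,0,0,0,0,0,0,0,0,0,0,0,0]' -0.2 25
```

```text
time_s: 14.95
tcp_pos: [0.6549, -0.2688, 0.0416]
eef_rot: [-90.1, 61.8, -6.1]
ft_force: [1.0, 0.7, -0.4]
width: 0.0918
time_s: 15.45
tcp_pos: [0.6582, -0.2735, 0.0174]
eef_rot: [-89.7, 62.8, -5.6]
ft_force: [-0.4, -0.6, -0.1]
width: 0.0918
(array([0.0302, 0.0395, 0.0177]), array([ 0.003 ,  0.004 , -0.0133]), 'rows>=0.2')
time_s: 15.95
tcp_pos: [0.6574, -0.2733, 0.0165]
eef_rot: [-89.5, 62.9, -5.5]
ft_force: [-1.3, 0.4, 2.4]
width: 0.0614
time_s: 16.45
tcp_pos: [0.6574, -0.2734, 0.0164]
eef_rot: [-89.5, 62.9, -5.5]
ft_force: [-2.3, 2.2, 4.6]
width: 0.0615
```

Run:
```python
from h import *
o=r.get_obs(); print(o['joint_positions'],o['ft_force'],o['wrist_torque'])
im=optics.camera('side'); cv2.imwrite('pics/s4.png',cv2.resize(im[250:450,250:510,::-1],None,fx=3,fy=3,interpolation=cv2.INTER_CUBIC))
```

```text
[ 24.89730147  37.21388921  -3.77185564 112.61903013 -52.13405775
   6.76406267 157.07698972] [-2.31482848  2.16693246  4.56158839] [0.57780665 0.43428955 0.20530183]
```

View pics/s4.png

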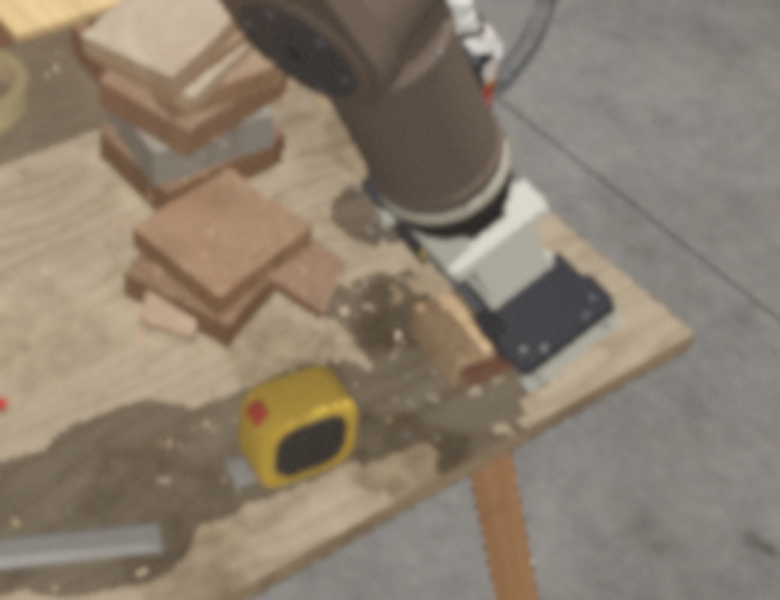

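The fingers are on the block with width 61.5 mm, but joints 6 and 7 are at their limits, so the grip is about 9 mm shallower than planned (roughly 15 mm of pad overlap). That's enough for 90 g, so I'll raise the force and lift gently.

```bash
python3 -m jog '[0,0,0,0,0,0,0,0,0,0,0,0,0,0,0,0,0,0,-0.03,-0.015,0,0,0,0,-0.04,-0.02,0,0,0,0]' -0.2 40; python3 -m jog '[-0.05,-0.027,0,0,0,0,-0.07,-0.038,0,0,0,0,-0.07,-0.038,0,0,0,0,-0.1,-0.055,0,0,0,0,-0.1,-0.055,0,0,0,0]'; python3 -m jog '[-0.12,-0.064,0,0,0,0,-0.12,-0.064,0,0,0,0,-0.12,-0.064,0,0,0,0,-0.12,-0.064,0,0,0,0,-0.12,-0.064,0,0,0,0]';python3 -m jog '[-0.1,-0.05,0,0,0,0,-0.05,-0.025,0,0,0,0,0,0,0,0,0,0,0,0,0,0,0,0]'
python3 - <<'E'
from h import *
o=r.get_obs(); print(o['joint_positions'],o['ft_force'],o['wrist_torque'])
for n in('side','wrist'):cv2.imwrite(f'pics/{n}5.png',optics.camera(n)[:,:,::-1])
E
```

```text
time_s: 17.0
tcp_pos: [0.6565, -0.2741, 0.0315]
eef_rot: [-89.5, 63.0, -5.6]
ft_force: [0.9, -0.1, -1.5]
width: 0.0615
time_s: 17.5
tcp_pos: [0.6589, -0.2745, 0.1214]
eef_rot: [-89.5, 62.9, -5.6]
ft_force: [0.7, 0.5, -0.1]
width: 0.061
time_s: 18.0
tcp_pos: [0.6611, -0.2751, 0.2579]
eef_rot: [-89.5, 62.9, -5.6]
ft_force: [0.0, -0.5, -0.9]
width: 0.0616
time_s: 18.4
tcp_pos: [0.6608, -0.2747, 0.2891]
eef_rot: [-89.4, 63.0, -5.5]
ft_force: [-0.0, 1.2, -1.2]
width: 0.0614
[ -0.60885741  18.487501    30.33219701  99.80915069 -28.57837796
  41.55137655 128.13533461] [-0.00450491  1.20963543 -1.23458693] [0.08030436 0.60994807 0.00161765]
```

View pics/side5.png

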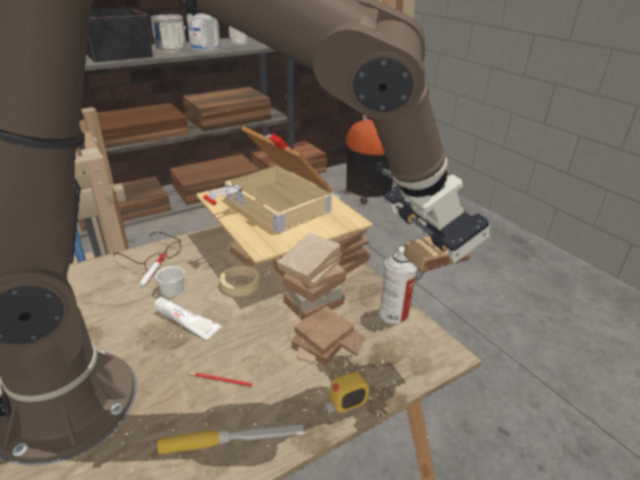

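Block is held about level and the bystanders are unmoved (can (397,285), tape measure (350,392)). Now the clearance for going in under the lid, worked out in the crate's xz-plane.

Run:
```python
import numpy as np
# tightest moment: block near-lower corner at (xn, zn)=(-78,60) (rim 55 at -82); and final: near corner at floor 9
L=.86; hinge=np.array([90,55.]); d=np.array([-np.cos(L),np.sin(L)]); n=np.array([np.sin(L),np.cos(L)])
edge=hinge+180*d; tab=hinge+212*d
for t in (22,27,31,35,40,45):
  b=np.radians(t-27.1); T=np.radians(t); x=np.array([np.sin(T),-np.cos(T)]); y=np.array([np.cos(T),np.sin(T)]) # y: front perp
  near=np.array([-72.8*np.cos(b)+(-16.4)*np.sin(b)*-1, -72.8*np.sin(b)-16.4*np.cos(b)])
  far=near+105*np.array([np.cos(b),np.sin(b)])+32*np.array([-np.sin(b),np.cos(b)])
  for nm,c in (('rim',np.array([-79,60.])),('floor',np.array([-72,9.]))):
    tcp=c-near; o=[(p-tcp)@y-37.5 for p in (edge,tab)]; s=[-(p-tcp)@x for p in (edge,tab)]
    fc=tcp+far; lidgap=-(fc-hinge)@n
    rear=tcp-66*x-37.5*y
    print(t,nm,'tcp',tcp.round(0),'gap edge,tab',np.round(o,0),'at s behind tcp',np.round(s,0),'block-lid',round(lidgap),'rear corner',rear.round(0))
```

```text
22 rim tcp [-5. 70.] gap edge,tab [-13. -23.] at s behind tcp [121. 151.] block-lid 29 rear corner [-65. 117.]
22 floor tcp [ 2. 19.] gap edge,tab [ -0. -10.] at s behind tcp [171. 201.] block-lid 57 rear corner [-58.  66.]
27 rim tcp [-6. 76.] gap edge,tab [ -4. -12.] at s behind tcp [112. 143.] block-lid 24 rear corner [-70. 118.]
27 floor tcp [ 1. 25.] gap edge,tab [13.  5.] at s behind tcp [161. 192.] block-lid 52 rear corner [-63.  67.]
31 rim tcp [-7. 81.] gap edge,tab [ 2. -3.] at s behind tcp [105. 136.] block-lid 22 rear corner [-74. 119.]
31 floor tcp [-0. 30.] gap edge,tab [22. 17.] at s behind tcp [152. 184.] block-lid 50 rear corner [-67.  68.]
35 rim tcp [-9. 86.] gap edge,tab [8. 5.] at s behind tcp [ 97. 128.] block-lid 19 rear corner [-78. 119.]
35 floor tcp [-2. 35.] gap edge,tab [31. 28.] at s behind tcp [142. 174.] block-lid 47 rear corner [-71.  68.]
40 rim tcp [-12.  92.] gap edge,tab [14. 14.] at s behind tcp [ 86. 118.] block-lid 17 rear corner [-83. 119.]
40 floor tcp [-5. 41.] gap edge,tab [42. 41.] at s behind tcp [130. 162.] block-lid 45 rear corner [-76.  68.]
45 rim tcp [-15.  98.] gap edge,tab [20. 22.] at s behind tcp [ 75. 107.] block-lid 16 rear corner [-88. 118.]
45 floor tcp [-8. 47.] gap edge,tab [51. 53.] at s behind tcp [116. 148.] block-lid 44 rear corner [-81.  67.]
```

```bash
python3 -m jog '[-0.16,-0.082,0,0,0,0,-0.16,-0.082,0,0,0,0,-0.1,-0.05,0,0,0,0,0,0,0,0,0,0]'
python3 - <<'E'
from h import *
p=W((-.12,.005,.24),C);print(p,delta(p,Rtool(CY,40)),pose()[0])
E
```

```text
time_s: 18.9
tcp_pos: [0.6621, -0.2764, 0.3875]
eef_rot: [-89.7, 62.6, -5.7]
ft_force: [0.0, -0.7, -0.8]
width: 0.0616
[0.49043928 0.26769157 0.366     ] (array([-0.4216,  1.0648,  2.615 ]), array([-0.2129, -0.1387, -0.2091]), 'rows>=11.4') [ 0.66210381 -0.27640826  0.38752386]
```

```bash
python3 -m jog '[-0.015,0.038,0.093,0,0,0,-0.03,0.076,0.187,0,0,0,-0.03,0.076,0.187,0,0,0,-0.03,0.076,0.187,0,0,0,-0.03,0.076,0.187,0,0,0]';python3 -m jog '[-0.03,0.076,0.187,0,0,0,-0.03,0.076,0.187,0,0,0,-0.03,0.076,0.187,0,0,0,-0.03,0.076,0.187,0,0,0,-0.03,0.076,0.187,0,0,0]';python3 -m jog '[-0.03,0.076,0.187,0,0,0,-0.03,0.076,0.187,0,0,0,-0.03,0.076,0.187,0,0,0,-0.03,0.076,0.187,0,0,0,-0.015,0.038,0.093,0,0,0]'
python3 -m jog '[0,0,0,-0.06,-0.039,-0.058,0,0,0,-0.06,-0.039,-0.058,0,0,0,-0.06,-0.039,-0.058,0,0,0,-0.032,-0.021,-0.031,0,0,0,0,0,0]'
python3 - <<'E'
from h import *
p=W((-.12,.005,.24),C);print(p,delta(p,Rtool(CY,40)),r.get_obs()['joint_positions'])
E
```

```text
time_s: 19.4
tcp_pos: [0.6045, -0.0987, 0.3757]
eef_rot: [-89.6, 63.0, -5.6]
ft_force: [0.3, 0.4, -0.5]
width: 0.061
time_s: 19.9
tcp_pos: [0.543, 0.0955, 0.3688]
eef_rot: [-89.7, 63.0, -5.7]
ft_force: [0.4, 0.1, -1.2]
width: 0.0617
time_s: 20.4
tcp_pos: [0.487, 0.2726, 0.3618]
eef_rot: [-89.7, 63.1, -5.5]
ft_force: [0.0, -0.4, 0.1]
width: 0.0614
time_s: 20.9
tcp_pos: [0.4879, 0.2675, 0.3616]
eef_rot: [-90.0, 50.7, 9.2]
ft_force: [-0.3, -0.8, -0.6]
width: 0.0613
[0.49043928 0.26769157 0.366     ] (array([-0.0092, -0.0238, -0.0011]), array([ 0.0004,  0.0004, -0.0109]), 'rows>=0.1') [-49.82291332  -4.88059707  -0.91050651 119.75398323  39.84206106
  40.86834124  23.30851597]
```

Run:
```python
from h import *
R=Rtool(CY,40); p0=pose()
a=W((-.012,.005,.095),C); b=W((-.008,.005,.057),C)
print(delta(a,R)); print(delta(b,R,a,R)); c=W((-.0,.005,.033),C); print(delta(c,Rtool(CY,31),b,R))
```

```text
(array([ 0.8939,  0.0182, -0.0014]), array([ 0.0004,  0.0004, -0.0109]), 'rows>=3.6')
(array([ 0.1584,  0.1068, -0.    ]), array([0., 0., 0.]), 'rows>=0.8')
(array([0.1176, 0.0465, 0.    ]), array([ 0.  , -0.  ,  0.15]), 'rows>=1.0')
```

```bash
python3 -m jog '[0.07,0,0,0,0,-0.005,0.1,0.004,0,0,0,-0.005,0.11,0.004,0,0,0,0,0.11,0.004,0,0,0,0,0.11,0.004,0,0,0,0]';python3 -m jog '[0.11,0.002,0,0,0,0,0.11,0,0,0,0,0,0.1,0,0,0,0,0,0.074,0,0,0,0,0,0,0,0,0,0,0]'
python3 - <<'E'
from h import *
R=Rtool(CY,40)
print(delta(W((-.012,.005,.095),C),R),r.get_obs()['joint_positions'])
cv2.imwrite('pics/s6.png',cv2.resize(optics.camera('side')[80:280,130:430,::-1],None,fx=2.5,fy=2.5,interpolation=cv2.INTER_CUBIC))
E
```

```text
time_s: 21.4
tcp_pos: [0.5509, 0.279, 0.2838]
eef_rot: [-89.8, 50.0, 9.2]
ft_force: [0.3, -0.5, -0.5]
width: 0.0614
time_s: 21.9
tcp_pos: [0.6006, 0.2864, 0.2223]
eef_rot: [-90.0, 50.1, 9.0]
ft_force: [-0.6, -0.1, -0.7]
width: 0.0614
(array([-0.0071,  0.0184, -0.0045]), array([-0.002 , -0.0015, -0.0014]), 'rows>=0.1') [-46.74318901  14.39618106   6.73185984 121.50893065  64.53990599
  20.06448037   0.94688251]
```

View pics/s6.png

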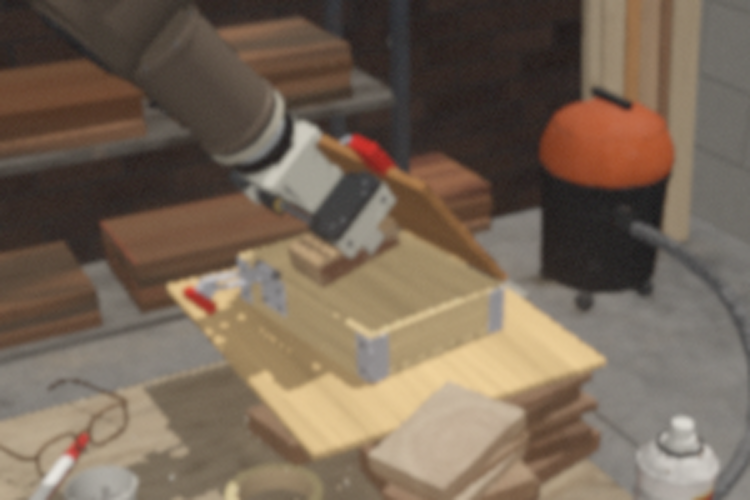

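Run:
```python
from h import *
q=proj('side',[W((-.079,-.0255,.063),C),W((-.079,.0355,.063),C),W((-.082,-.12,.055),C),W((-.082,.12,.055),C)]); print((q-[130,80])*2.5)
R=Rtool(CY,40); print(delta(W((-.008,.005,.057),C),R)); print(delta(W((.002,.005,.033),C),Rtool(CY,31)))
```

```text
[[321.7224642  291.42209468]
 [288.38336046 270.69048276]
 [375.46201822 334.30809674]
 [243.68971956 251.27981692]]
(array([ 0.1567,  0.1276, -0.0065]), array([-0.0019, -0.0006, -0.0004]), 'rows>=0.8')
(array([ 0.2808,  0.1664, -0.0065]), array([-0.0019, -0.0005,  0.1496]), 'rows>=1.3')
```

The block is in under the lid, near end down, clear of the front rim: its near corners at (322,283) and (290,262) are a few mm better than predicted. Lowering.

```bash
python3 -m jog '[0.04,0.032,0,0,0,0,0.04,0.032,0,0,0,0,0.04,0.032,0,0,0,0,0.037,0.03,-0.006,0,0,0,0,0,0,0,0,0]'
python3 -m jog '[0.02,0.008,0,0,0,0.05,0.025,0.01,0,0,0,0.05,0.02,0.008,0,0,0,0.05,0.02,0.008,0,0,0,0,0,0,0,0,0,0]'
python3 - <<'E'
from h import *
print(delta(W((.002,.005,.033),C),Rtool(CY,31)), C and pose()[0]-W((0,0,0),C))
E
```

```text
time_s: 22.45
tcp_pos: [0.6015, 0.2865, 0.185]
eef_rot: [-89.8, 49.9, 9.3]
ft_force: [2.1, -0.3, -0.7]
width: 0.0616
time_s: 22.95
tcp_pos: [0.6062, 0.2851, 0.1688]
eef_rot: [-90.0, 57.7, 8.9]
ft_force: [0.0, -0.4, -1.4]
width: 0.0613
(array([0.0547, 0.0055, 0.0065]), array([-0.0042, -0.0021,  0.0225]), 'rows>=0.2') [-0.00347704  0.00320487  0.04282584]
```

```bash
python3 -m jog '[0.0127,0.008,0,0,0,0.01,0.0127,0.008,0,0,0,0.01,0.0127,0.008,0,0,0,0,0,0,0,0,0,0,0,0,0,0,0,0]'
python3 -m jog '[0.0085,0.0054,0,0,0,0,0,0,0,0,0,0,0,0,0,0,0,0]';python3 -m jog '[0.0085,0.0054,0,0,0,0,0,0,0,0,0,0,0,0,0,0,0,0]'
```

```text
time_s: 23.45
tcp_pos: [0.6057, 0.286, 0.1596]
eef_rot: [-90.0, 58.9, 9.0]
ft_force: [0.1, -0.7, -0.6]
width: 0.0615
time_s: 23.75
tcp_pos: [0.6058, 0.2858, 0.1578]
eef_rot: [-90.0, 58.9, 9.0]
ft_force: [0.2, -0.5, -0.5]
width: 0.0611
time_s: 24.05
tcp_pos: [0.6058, 0.2858, 0.1557]
eef_rot: [-90.0, 58.9, 9.0]
ft_force: [0.6, 0.1, -1.1]
width: 0.0614
```

```bash
python3 -m jog '[0.0085,0.0054,0,0,0,0.012,0,0,0,0,0,0.012,0,0,0,0,0,0]';python3 -m jog '[0.0085,0.0054,0,0,0,0,0,0,0,0,0,0,0,0,0,0,0,0]';python3 -m jog '[0.0085,0.0054,0,0,0,0,0,0,0,0,0,0,0,0,0,0,0,0]'
```

```text
time_s: 24.35
tcp_pos: [0.6062, 0.2858, 0.1541]
eef_rot: [-89.9, 60.3, 9.0]
ft_force: [0.6, 0.7, -0.9]
width: 0.0612
time_s: 24.65
tcp_pos: [0.6064, 0.2859, 0.1525]
eef_rot: [-90.0, 60.3, 9.0]
ft_force: [3.2, 0.1, 4.3]
width: 0.0611
time_s: 24.95
tcp_pos: [0.6068, 0.2864, 0.1511]
eef_rot: [-89.9, 60.2, 9.1]
ft_force: [4.0, -0.7, 6.2]
width: 0.0614
```

Run:
```python
from h import *
th,t=C; d=pose()[0]-W((0,0,0),C); print(d[0]*np.cos(th)+d[1]*np.sin(th),-d[0]*np.sin(th)+d[1]*np.cos(th),d[2],r.get_obs()['ft_force'],r.get_obs()['wrist_torque'])
```

```text
-0.002177368107903346 0.00492280335504018 0.025086637232057202 [ 3.95708088 -0.65064235  6.22222014] [ 0.16643033 -0.38731011 -0.15323685]
```

Floor contact felt (6 N). Level the block out, then release.

```bash
python3 -m jog '[0.004,0.0025,0,0,0,0.025,0.006,0.0035,0,0,0,0.02,0,0,0,0,0,0,0,0,0,0,0,0]';python3 -m jog '[0.0085,0.0048,0,0,0,0,0,0,0,0,0,0,0,0,0,0,0,0]'
```

```text
time_s: 25.35
tcp_pos: [0.6067, 0.2864, 0.1501]
eef_rot: [-89.8, 62.8, 9.2]
ft_force: [-6.1, -3.8, 19.8]
width: 0.0615
time_s: 25.65
tcp_pos: [0.6068, 0.2864, 0.1498]
eef_rot: [-89.8, 62.7, 9.2]
ft_force: [-14.1, -8.0, 35.1]
width: 0.061
```

```bash
python3 -m jog '[-0.0105,-0.006,0,0,0,0,0,0,0,0,0,0,0,0,0,0,0,0]'; python3 -m jog '[0,0,0,0,0,0,0,0,0,0,0,0,0,0,0,0,0,0,0,0,0,0,0,0,0,0,0,0,0,0]' 0.75;python3 -m jog '[0,0,0,0,0,0,0,0,0,0,0,0]'
python3 - <<'E'
from h import *
print(delta(W((-.012,.005,.095),C),Rtool(CY,40)))
E
```

```text
time_s: 25.95
tcp_pos: [0.6061, 0.2863, 0.1498]
eef_rot: [-89.9, 62.9, 9.1]
ft_force: [-7.1, -4.6, 18.6]
width: 0.0612
time_s: 26.45
tcp_pos: [0.6053, 0.2857, 0.1475]
eef_rot: [-90.0, 63.1, 9.0]
ft_force: [-0.0, -0.3, -0.6]
width: 0.0808
time_s: 26.65
tcp_pos: [0.6055, 0.2858, 0.1478]
eef_rot: [-90.0, 63.1, 9.0]
ft_force: [0.2, 0.1, 0.4]
width: 0.0803
(array([-0.3455, -0.1281,  0.0024]), array([-0.0022, -0.0015, -0.2177]), 'rows>=1.5')
```

```bash
python3 -m jog '[-0.06,0,0,0,0,0,-0.12,0,0,0,0,-0.03,-0.15,0,0,0,0,-0.05,-0.2,0,0,0,0,-0.05,-0.2,0,0,0,0,0]';python3 -m jog '[-0.2,0,0,0,0,0,-0.15,0,0,0,0,0,-0.1,0,0,0,0,0,0,0,0,0,0,0,0,0,0,0,0,0]' 1
python3 - <<'E'
from h import *
th,t=C; d=pose()[0]-W((0,0,0),C); print(d[0]*np.cos(th)+d[1]*np.sin(th),-d[0]*np.sin(th)+d[1]*np.cos(th),d[2],r.get_obs()['joint_positions'])
P=pose(); im=optics.camera('wrist'); cv2.imwrite('pics/w7.png',im[:,:,::-1]); s=optics.camera('side')
cv2.imwrite('pics/c7.png',np.hstack([cv2.resize(im[:,:,::-1],(400,300)),cv2.resize(s[100:250,200:400,::-1],(400,300))]))
th2,t2=C; print(proj('wrist',[W((-.022+a,.005+b,.04),C) for a,b in [(.0525,.0305),(.0525,-.0305),(-.0525,-.0305),(-.0525,.0305)]],P)*.625)
E
```

```text
time_s: 27.15
tcp_pos: [0.5298, 0.2734, 0.2739]
eef_rot: [-90.1, 55.2, 9.0]
ft_force: [0.6, 0.7, 0.6]
width: 0.0802
time_s: 27.65
tcp_pos: [0.4811, 0.2659, 0.3476]
eef_rot: [-89.9, 55.2, 9.1]
ft_force: [-0.5, -0.4, -0.1]
width: 0.092
-0.12954545397966613 0.004738447868124603 0.22164425088797468 [-39.9361961   -3.03536348  -8.58683056 117.51424844  32.14480775
  42.01500662  30.65238342]
[[218.00562816 137.04169555]
 [179.82589729 137.12174606]
 [175.04071604  84.33062492]
 [222.88807739  84.21919392]]
```

View pics/c7.png

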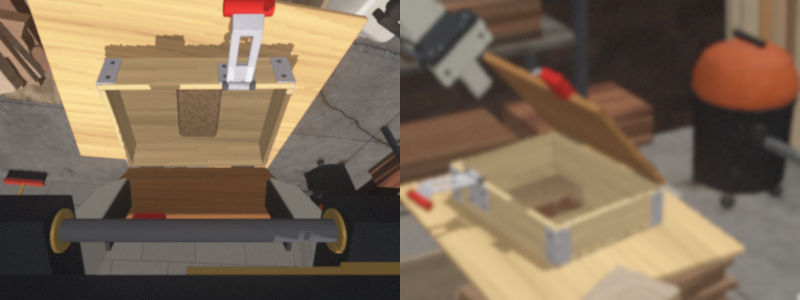

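Wrist view (left): the block lies flat inside the crate at (200,112), aligned with its walls; the side view agrees. Next, the lid.

```bash
python3 -m jog '[-0.2,0,0,0,0,0,-0.2,0,0,0,0,0.08,0,0,0,0,0,0.13,0,0,0,0,0,0.13,0,0,0,0,0,0.13]';python3 -m jog '[0,0,0,0,0,0.11,0,0,0,0,0,0,0,0,0,0,0,0]'
python3 - <<'E'
from h import *
p=np.array([.5849,.2292,.3278]);print(delta(p,Rtool(CY)),pose()[0])
E
```

```text
time_s: 28.25
tcp_pos: [0.4363, 0.2592, 0.4132]
eef_rot: [-89.4, 83.7, 9.7]
ft_force: [-0.0, -0.0, 0.1]
width: 0.0914
time_s: 28.55
tcp_pos: [0.4369, 0.2587, 0.4111]
eef_rot: [138.8, 89.9, -122.3]
ft_force: [-0.2, 0.4, -0.3]
width: 0.0919
(array([ 0.4157, -0.7086, -0.26  ]), array([-0.004 , -0.0018, -0.0016]), 'rows>=3.4') [0.43693065 0.25872317 0.41107323]
```

```bash
python3 -m jog '[0,-0.177,-0.065,0,0,0,0,-0.177,-0.065,0,0,0,0,-0.177,-0.065,0,0,0,0,-0.177,-0.065,-0.004,0,0,0.1,0,0,0,0,0]';python3 -m jog '[0.1,0,0,0,0,0,0.1,0,0,0,0,0,0.075,0,0,0,0,0,0.04,0,0,0,0,0,0,0,0,0,0,0]'
python3 - <<'E'
from h import *
p=np.array([.5849,.2292,.3278]);print(delta(p,Rtool(CY)),pose()[0])
E
python3 -m jog '[0,0,0,0,0,0,0,0,0,0,0,0,0,0,0,0,0,0,0,0,0,0,0,0,0,0,0,0,0,0]' -0.6 25;python3 -m jog '[0,0,0,0,0,0,0,0,0,0,0,0,0,0,0,0,0,0,0,0,0,0,0,0,0,0,0,0,0,0]' -0.6 25
```

```text
time_s: 29.05
tcp_pos: [0.5882, 0.2277, 0.3935]
eef_rot: [-106.4, 89.7, -7.4]
ft_force: [0.1, 0.8, -0.9]
width: 0.0918
time_s: 29.55
tcp_pos: [0.583, 0.2298, 0.3291]
eef_rot: [105.4, 89.9, -155.3]
ft_force: [-0.0, 0.3, 0.8]
width: 0.0917
(array([ 0.0065, -0.0088, -0.0045]), array([ 0.002 , -0.0004, -0.0014]), 'rows>=0.0') [0.58302557 0.22980263 0.32911041]
time_s: 30.05
tcp_pos: [0.5842, 0.2297, 0.33]
eef_rot: [80.6, 90.0, 179.9]
ft_force: [-0.2, 0.8, -0.6]
width: 0.0567
time_s: 30.55
tcp_pos: [0.5842, 0.2292, 0.3297]
eef_rot: [123.1, 89.9, -137.7]
ft_force: [0.4, -3.7, 0.0]
width: 0.0357
```

Tab pinched (35.7 mm). Retracing the arc to shut it.

```bash
python3 -m jog '[0.025,0.031,0,0,0,0,0.035,0.039,0,0,0,0,0.037,0.037,0,0,0,0,0.039,0.035,0,0,0,0,0.04,0.033,0,0,0,0]'
python3 -m jog '[0.042,0.031,0,0,0,0,0.044,0.029,0,0,0,0,0.045,0.027,0,0,0,0,0.046,0.024,0,0,0,0,0.048,0.022,0,0,0,0]'
python3 -m jog '[0.049,0.019,0,0,0,0,0.05,0.017,0,0,0,0,0.05,0.014,0,0,0,0,0.051,0.011,0,0,0,0,0.052,0.009,0,0,0,0]'
python3 -m jog '[0.052,0.006,0,0,0,0,0.048,0.003,0,0,0,0,0,0,0,0,0,0,0,0,0,0,0,0]'
```

```text
time_s: 31.05
tcp_pos: [0.5495, 0.2234, 0.2943]
eef_rot: [-141.5, 90.0, -42.3]
ft_force: [3.1, -3.0, 0.2]
width: 0.0356
time_s: 31.55
tcp_pos: [0.523, 0.219, 0.249]
eef_rot: [146.0, 89.9, -114.8]
ft_force: [3.0, -5.2, 0.0]
width: 0.0359
time_s: 32.05
tcp_pos: [0.509, 0.2166, 0.1984]
eef_rot: [128.1, 89.9, -132.6]
ft_force: [3.3, -5.4, 1.3]
width: 0.0358
time_s: 32.45
tcp_pos: [0.507, 0.2163, 0.1782]
eef_rot: [117.4, 89.9, -143.4]
ft_force: [2.3, -4.9, -2.5]
width: 0.0357
```

```bash
python3 -m jog '[0.012,0,0,0,0,0,0.008,0,0,0,0,0,0,0,0,0,0,0,0,0,0,0,0,0]';python3 -m jog '[0.008,0,0,0,0,0,0,0,0,0,0,0,0,0,0,0,0,0]'
```

```text
time_s: 32.85
tcp_pos: [0.5071, 0.2163, 0.1772]
eef_rot: [117.0, 90.0, -143.8]
ft_force: [-7.5, -10.5, 25.9]
width: 0.036
time_s: 33.15
tcp_pos: [0.5075, 0.2164, 0.1762]
eef_rot: [-85.9, 90.0, 13.3]
ft_force: [-6.9, -9.9, 31.5]
width: 0.0356
```

```bash
python3 -m jog '[-0.012,0,0,0,0,0,0,0,0,0,0,0,0,0,0,0,0,0,0,0,0,0,0,0,0,0,0,0,0,0]' 1;python3 -m jog '[-0.1,0,0,0,0,0,-0.2,0,0,0,0,0,-0.2,0,0,0,0,0,0,0.1,0,0,0,0,0,0,0,0,0,0]'
python3 - <<'E'
from h import *
P=pose(); im=optics.camera('wrist')
for c in red(im): print(cv2.contourArea(c),cv2.minAreaRect(c)[:2],cv2.boundingRect(c))
print(proj('wrist',[W((-.106,-.05,.069),C),W((-.178,.05,.054),C)],P))
for n in ('top',):
    for c in red(optics.camera(n)): print(n,cv2.minAreaRect(c)[:2])
print(delta([.426,.3039,.1686],Rtool(CY)),P[0])
E
```

```text
time_s: 33.65
tcp_pos: [0.5072, 0.2174, 0.1756]
eef_rot: [90.5, 89.9, -170.2]
ft_force: [-0.0, 1.4, -1.1]
width: 0.0709
time_s: 34.15
tcp_pos: [0.4868, 0.2143, 0.277]
eef_rot: [-2.8, 89.9, 96.5]
ft_force: [-0.3, -0.2, -0.2]
width: 0.0919
101.0 ((314.5474853515625, 266.02978515625), (53.00942611694336, 4.960620880126953)) (288, 264, 54, 6)
247.5 ((510.5, 169.0), (20.0, 17.0)) (502, 159, 18, 21)
103.5 ((520.1000366210938, 11.70001220703125), (23.702320098876953, 8.497058868408203)) (516, 0, 13, 23)
[[313.53367537 282.56749987]
 [476.18168113 165.42978635]]
(array([0.5355, 0.2312, 0.4931]), array([ 0.0017, -0.0001, -0.0013]), 'rows>=3.1') [0.48681219 0.21434806 0.27701174]
```

```bash
python3 -m jog '[0,0.077,0.164,0,0,0,0,0.077,0.164,0,0,0,0.1,0.077,0.165,0,0,0,0.15,0,0,0,0,0,0.1,0,0,0,0,0]';python3 -m jog '[0.1,0,0,0,0,0,0.055,0,0,0,0,0,0.03,0,0,0,0,0,0,0,0,0,0,0,0,0,0,0,0,0]'
python3 -c "
from h import *
print(delta([.426,.3039,.1686],Rtool(CY)))"
python3 -m jog '[0,0,0,0,0,0,0,0,0,0,0,0,0,0,0,0,0,0,0,0,0,0,0,0,0,0,0,0,0,0]' -0.6 25;python3 -m jog '[0,0,0,0,0,0,0,0,0,0,0,0,0,0,0,0,0,0,0,0,0,0,0,0,0,0,0,0,0,0]' -0.6 25
```

```text
time_s: 34.75
tcp_pos: [0.4252, 0.3047, 0.2034]
eef_rot: [109.4, 89.8, -151.2]
ft_force: [1.4, -0.3, -0.3]
width: 0.0917
time_s: 35.25
tcp_pos: [0.4268, 0.3042, 0.1696]
eef_rot: [20.5, 90.0, 119.7]
ft_force: [0.1, 0.3, -0.2]
width: 0.0918
(array([ 0.0052,  0.0044, -0.0007]), array([ 0.001 ,  0.0005, -0.0002]), 'rows>=0.0')
time_s: 35.75
tcp_pos: [0.4264, 0.3039, 0.1692]
eef_rot: [81.5, 90.0, -179.2]
ft_force: [0.6, 0.1, -0.2]
width: 0.0565
time_s: 36.25
tcp_pos: [0.4263, 0.3041, 0.1691]
eef_rot: [76.5, 89.9, 175.7]
ft_force: [-0.4, 1.3, -0.1]
width: 0.0459
```

```bash
python3 -m jog '[-0.064,0.003,0,0,0,0,-0.064,-0.006,0,0,0,0,-0.062,-0.016,0,0,0,0,-0.059,-0.025,0,0,0,0,-0.054,-0.034,0,0,0,0]'
python3 -m jog '[-0.049,-0.042,0,0,0,0,-0.042,-0.049,0,0,0,0,-0.034,-0.054,0,0,0,0,-0.025,-0.059,0,0,0,0,-0.016,-0.062,0,0,0,0]'
python3 -m jog '[-0.006,-0.064,0,0,0,0,0.004,-0.064,0,0,0,0,0.013,-0.063,0,0,0,0,0.023,-0.06,0,0,0,0,0.032,-0.056,0,0,0,0]'
python3 -m jog '[0.04,-0.05,0,0,0,0,0.047,-0.044,0,0,0,0,0.053,-0.036,0,0,0,0,0.05,-0.024,0,0,0,0,0,0,0,0,0,0]'
```

```text
time_s: 36.75
tcp_pos: [0.4419, 0.3067, 0.2304]
eef_rot: [67.2, 90.0, 166.4]
ft_force: [3.3, 4.1, -9.1]
width: 0.046
time_s: 37.25
tcp_pos: [0.4934, 0.3153, 0.2632]
eef_rot: [88.8, 89.8, -171.8]
ft_force: [-3.2, 1.9, -4.0]
width: 0.0454
time_s: 37.75
tcp_pos: [0.5566, 0.3258, 0.2504]
eef_rot: [-47.3, 89.9, 52.0]
ft_force: [-0.4, 2.9, 4.0]
width: 0.0456
time_s: 38.25
tcp_pos: [0.5881, 0.3311, 0.2111]
eef_rot: [-64.7, 89.8, 34.5]
ft_force: [5.7, 6.2, 2.8]
width: 0.0452
```

```bash
python3 -m jog '[0.03,-0.009,0,0,0,0,0.03,-0.008,0,0,0,0,0,0,0,0,0,0,0,0,0,0,0,0]';python3 -m jog '[0.012,-0.002,0,0,0,0,0,0,0,0,0,0,0,0,0,0,0,0]'
```

```text
time_s: 38.65
tcp_pos: [0.5915, 0.3317, 0.2003]
eef_rot: [-66.8, 89.7, 32.5]
ft_force: [6.2, 5.0, 1.0]
width: 0.0459
time_s: 38.95
tcp_pos: [0.592, 0.3318, 0.1981]
eef_rot: [-67.4, 89.7, 31.9]
ft_force: [6.2, 6.0, 3.3]
width: 0.0457
```

```bash
python3 -m jog '[0.012,0,0,0,0,0,0,0,0,0,0,0,0,0,0,0,0,0]'; python3 -m jog '[0,0,0,0,0,0,0,0,0,0,0,0,0,0,0,0,0,0,0,0,0,0,0,0,0,0,0,0,0,0]' 1;python3 -m jog '[-0.1,0,0,0,0,0,-0.2,0,0,0,0,0,-0.24,0,0,0,0,0,-0.2,0.24,0,0,0,0,0,0.24,0,0,0,0]';python3 -m jog '[0,0.24,0,0,0,0,0,0,0,0,0,0,0,0,0,0,0,0]'
python3 - <<'E'
from h import *
s=optics.camera('side'); t=optics.camera('top'); w=optics.camera('wrist'); P=pose()
for n,i in(('top',t),('side',s),('wrist',w)):
  for c in red(i): print(n,np.round(cv2.minAreaRect(c)[0],1))
print(proj('wrist',[W((-.014,.05,.091),C)],P))
cv2.imwrite('pics/f.png',np.hstack([cv2.resize(s[110:260,200:400,::-1],(400,300),interpolation=cv2.INTER_CUBIC),cv2.resize(w[:,:,::-1],(400,300))]))
E
```

```text
time_s: 39.25
tcp_pos: [0.5924, 0.3318, 0.1959]
eef_rot: [-69.1, 89.6, 30.1]
ft_force: [7.5, 6.3, 2.2]
width: 0.0457
time_s: 39.75
tcp_pos: [0.589, 0.3302, 0.1945]
eef_rot: [106.5, 89.9, -154.3]
ft_force: [-0.4, 0.5, -0.2]
width: 0.0813
time_s: 40.25
tcp_pos: [0.506, 0.3172, 0.3393]
eef_rot: [-63.7, 89.6, 35.4]
ft_force: [1.4, 1.2, 0.2]
width: 0.0921
time_s: 40.55
tcp_pos: [0.4556, 0.3087, 0.3356]
eef_rot: [-6.6, 90.0, 92.8]
ft_force: [0.5, -0.3, -0.0]
width: 0.0916
top [226.  265.8]
top [175.9 234.7]
wrist [318.  390.5]
wrist [190.5 275.5]
[[316.92768326 386.40111069]]
```

View pics/f.png

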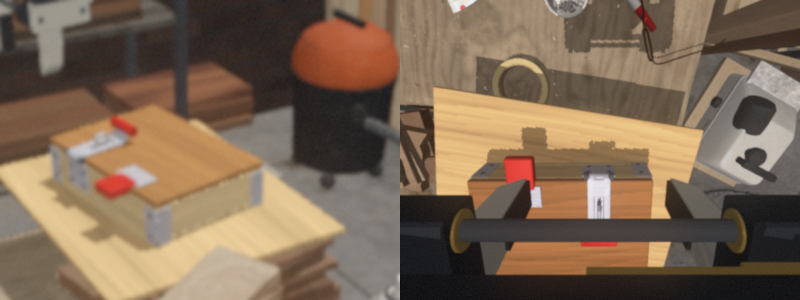

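Side view: lid shut, hasp over the staple. Top view: tab at (226.0,265.8) and bar at (175.9,234.7), against (225.9,265.7) and (175.1,234.7) at the start. One numeric check of the bar's height in the side view, plus the bystanders.

Run:
```python
from h import *
a=cv2.imread('pics/side0.png')[:,:,::-1].copy(); b=optics.camera('side'); t0=cv2.imread('pics/top0.png')[:,:,::-1].copy(); t1=optics.camera('top')
for i in (a,b):
    m=cv2.inRange(i[155:185,245:280],(110,0,0),(255,60,60)); y,x=np.nonzero(m); print(len(x),x.mean()+245,y.mean()+155)
f=lambda h:proj('side',W((-.096+.084*np.cos(np.radians(12.4)+h),.05,.065+.084*np.sin(np.radians(12.4)+h)),C)).round(1)
print(f(0),f(.1),f(.18))
for s,nm,i,j in((np.s_[265:365,320:440],'side',a,b),(np.s_[380:420,320:375],'tape',a,b),(np.s_[265:300,215:262],'mask',a,b),(np.s_[245:330,380:420],'can',a,b)):
    print(nm,np.abs(i[s].astype(int)-j[s]).mean().round(2))
print(r.get_obs()['ft_force'])
```

```text
28 260.17857142857144 170.5
23 261.4347826086956 172.91304347826087
[[261.9 173.1]] [[261.1 170.6]] [[260.3 168.7]]
side 2.77
tape 0.9
mask 0.88
can 0.79
[-0.62632862  0.70322392  0.54031457]
```

The bar sits 2.4 px lower than at the start, which matches a hasp angle of about 0, and the bystanders haven't moved. Handing in.

```bash
python3 -c "
from rig import order
print(order.hand_in())"
```

```text
the job is handed in; nothing more can be done
None
```

The sanding block is in the crate, the lid is shut and the hasp is back down over the catch. I handed the job in at about 41 s of the 72 s allowed; the hand-in gives no verdict.

I pinched the hasp by its bar and swung it out to about 3.0 rad. I then lifted the lid by its tab to about 0.86 rad, carried the block in under it with a tilted tool, and set it on the floor. The lid went shut along the same arc, and the hasp went back the same way.

**Last checks:**
- **Block:** after release it lay flat on the crate floor, square to the walls, in both the wrist and side views. I could not see it again once the lid was shut.
- **Lid:** in the top view the tab is within 0.1 px of where it started, and I felt about 31 N when it met the rim.
- **Hasp:** in the side view the bar is at (261.4, 172.9), against (261.9, 173.1) predicted for flat. At the start it measured 2.4 px higher, so it now sits slightly lower than it began.
- **Bystanders and arm:** the tape measure, can and masking tape show no change in the side pictures. The gripper is clear of everything.

**What didn't go to plan:**
- **Shallow grip:** joints 6 and 7 reached their limits when picking up the block, so the grip was about 9 mm shallower than planned. It held.
- **Floor force:** when I levelled the block on the floor, the wrist force briefly reached about 35 N, under the 120 N limit.

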